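# Lock the card cutter's blade arm open

### The job

Make the card cutter safe for cleaning: lift its blade arm past its balance point so that it stays fully open by itself, then take the locking pin out of the wooden block and push it through the slot in the sloping plate of the green hood, feeling along the slot for the hole in the collar hidden behind it, until the pin is fully home with its flange on the plate. Let go of the pin, and leave the bowl, the egg and the brush jar where they are.

Things in the scene. Friction and masses are not known exactly. Their poses are not given: they have to be found in the camera images.
- cutter: Arm-type card cutter, fixed: grey frame with a pale bed, top at z = 60 mm, spanning x -207 to 78, y 16 to 202 mm. Origin on the table below the hinge axis, in the plane in which the arm swings; z up, y along the hinge axis, the knob end of the arm towards -x. A green sheet-metal hood stands on the rear of the bed (x -66 to 38, y 27 to 163 mm, up to z = 154 mm).
- blade_arm (a joint): Blade arm about the hinge axis (the cutter's y axis at z = 95 mm): 0 = shut, level towards the cutter's -x; grows as the knob rises; 1.35 rad = open, at its stop. A counterweight (steel disc, 48 mm, on a cranked tail behind the hinge) lets it fall shut below about 0.5 rad and open by itself above about 0.7 rad; the hinge is damped. Lifting the knob takes about 1 N.
- hinge_point (a point): The hinge axis in the plane of the arm: cutter frame (0, 0, 95) mm.
- knob_point (a point): Centre of the red ball knob (40 mm diameter) at the end of the blade arm, 228 mm from the hinge axis. Free on both sides (y) and above. Between the knob and the hinge runs the 14 mm wide arm.
- slot_plate: Sloping top plate of the hood, 4 mm thick, leaning 38 degrees: faces up and towards the cutter's -x. Origin: middle of the slot on the outer face; z straight out of the plate (where the pin comes from), y along the slot (the cutter's y), x up the slope. Slot, outlined in yellow: 52 mm long (y), 18 mm wide (x), closed by two thin black spring leaves that fold inwards when the pin pushes (1 to 2 N).
- pin: Locking pin, loose, 108 mm long, about 120 g, upright in the wooden block at the start. Origin at the tip, z up along the pin. Steel shank 12 mm in diameter, 52 mm long (the last 6 mm taper to 6 mm at the tip), then a flange 34 mm in diameter, 6 mm thick, then a yellow square grip 26 x 26 mm, 50 mm long (58 to 108 mm from the tip; flat sides face x and y).
- pin_block: Beech block fixed to the table, 70 (x) x 110 (y) x 62 (z) mm, origin at the centre of its underside. The pin stands in its 15 mm hole at (0, 22) mm, flange on the block's top, shank 52 mm deep.
- bowl: Steel bowl, loose, 170 mm across and 70 mm high, origin under its centre; leave it alone.
- egg_stand: Painted red egg with white dots on a small wooden stand (one piece), loose, 60 mm across and 85 mm high, origin under its centre; leave it alone.
- brush_jar: Jar of paint brushes (one piece), loose, 76 mm across, jar 92 mm and brushes 185 mm high, origin under its centre; leave it alone.
- shaft_point (a point): On the arm's shaft behind the middle of the slot, 48 mm below the plate's outer face. Here the shaft carries a clamped collar, 60 mm in diameter (surface 18 mm below the outer face), smooth but for one 14 mm hole, deeper than the pin. Arm fully open: the hole points straight out of the slot, centred in its width, up to 15 mm from the slot's middle either way along y: unknown, to be felt.
Mind the look-alikes: they are no part of the job. What is meant by the pin is not red or white, and is the smaller of those in its own colour.

How it is judged:
By the outcome, as a careful person would: the job done as asked, in the order asked, and still so for the second after the job is handed in, with the robot touching nothing.
It also fails if it takes over 72 s, if anything falls off the work surface, if the arm or the gripper's body presses on something with over 40 N, if the wrist force passes 120 N, or if a joint passes its speed limit or range.

### The arm

A 6-joint arm with a two-finger parallel gripper is mounted at the origin on the work surface. World frame = base frame: x ahead of the robot, y to its left, z up, the work surface at z = 0. Lengths are in m, angles in rad, forces in N, time in s.
With the tool pointing down it reaches from about 0.25 to 0.775 m from the base axis. Payload 4 kg.
Tool frame: the origin (TCP) lies on the centre line of the jaws, within the pads' length; the fingertips stand 17 mm ahead of it and the grasp point (between the pads) lies 2 mm behind it; z points along the fingers, y is the line along which they close (so a half turn about z gives the same grasp; the last joint's range is limited). The gripper opens to 94 mm and grips with 3 to 60 N. Pads are 16 mm wide; open, the fingers measure 119 mm over their backs; the gripper's body (75 mm by 177 mm) begins 78 mm behind the grasp point.
Start: joints at [-1.387, 0.087, 1.371, -0, 1.684, -0.103], TCP at [0.156, -0.528, 0.223] pointing down, gripper open.
Joint ranges: [-3.1, 3.1], [-0.76, 2.03], [0.27, 2.55], [-1.08, 4.22], [0.17, 2.65], [-2.57, 2.57]. Speed limits (rad/s): [2.79, 2.79, 3.14, 3.14, 3.14, 3.14].

### API

Orientations are given as a unit quaternion [w, x, y, z].
In Python, from cell import bot, imaging gives the robot as it stands.
- The arm moves only by the shell command python3 -m jog 'ROWS' [FORCE]. ROWS is JSON, a list of rows, each a list of 7 numbers: the turn, a rotation vector about the tool's x, y, z each as a share of 2 rad, from -1 to 1, then the shift along the tool's x, y, z each as a share of 10 cm, from -1 to 1, then the opening, from -1 (shut) to 1 (fully open). A call has 1 to 8 rows; each row is the pose to reach, as a shift and turn from the pose commanded when the call began, along the tool's axes at that moment; what a row does not reach only later rows make up. A row lasts 1/10 s, in which the tool goes at most 50 mm and 8.59 degrees, less where a joint would pass 70% of its speed; a pose out of reach is approached as far as the arm can. A call with a number of a shift or a turn outside -1 to 1 is refused whole. A call with a gripper value outside its range is refused whole. The fingers move at their own pace and stop on an object; FORCE is the grip in N (left out, the last holds). Time passes only in rows, so rows that repeat a pose let the fingers close. It gives the time, the measured TCP pose, the force, the opening and the grip force at its end, in the units of the state.
- bot.get_obs(): the state, without advancing time (a new reading comes with each control period).
- imaging.camera(name): name is "scene" or "top" or "wrist"; returns a dict with "frame" (420x560x3 uint8, blue, green, red), "mtx" (3x3 intrinsics, pixels), "rvec" (rotation vector, rad) and "tvec" (3), from world to camera coordinates, as OpenCV has them; the wrist camera has in their place "hand_eye" (4x4, takes a point from camera to tool coordinates, whose origin is the TCP and whose axes are the flange's). Camera axes: x right, y down, z forward; pixel columns grow to the right and rows downward; lengths in m; the calibration is good to about 2 mm. A picture is of the moment at which its call begins: read the wrist's pose just before it. There is no depth.
- bot.hand_in(): hands the job in; it is judged then, once.
Trained networks look in the newest picture that a camera, given by its name, has taken for a name from the list of things; names that differ only in an ending like _2 or _b are one class to them, and where a whole thing is asked for, a point or a joint stands for the part that bears it (a point fixed in the world has none). Each returns a list of dicts, best first, with "score" (0 to 1); they miss things now and then, are a little off and sometimes report something else, mostly with a low value. They report only what shows in the picture. A call takes as long as a camera call. They do not tell look-alikes from the thing itself.
- imaging.look_for(name, camera): "at" ([x, y, z] in m, in the coordinates of the camera as it stood for that picture, good to about 4 mm: the middle of the surface that is visible of it).
- imaging.landmark_of(name, camera): "at" ([x, y, z] in m, in the coordinates of the camera as it stood for that picture, good to about 4 mm: a listed point, or the origin of a listed thing).
The state is a dict: "t": time; "joints": joint angles; "joint_velocities": joint speeds; "tau": joint torques, N m; "tcp_pos": TCP position; "ee_rot": TCP orientation; "ft_force": force on the tool from outside, world axes, zero at the start; "ft_torque": the same for the moment, N m; "width": opening from 0.0 (shut) to 1.0 (fully open); "grasp_force": force on a finger pad.
Only numpy, scipy, OpenCV 4.12 (cv2) and the standard library are available. Lean on these libraries where they do the work, as an engineer would, in place of code of your own. Each camera call takes 0.05 s, during which the arm holds its last target. There are 200 camera calls.

## Working session

There is one attempt and no reset: what is moved stays moved. The work goes in short steps, Python scripts to look and compute and a shell command to move; the robot and the scene stay as the last step left them, time stands still between calls to the robot, and variables do not carry over. Pictures are saved under pics/ and viewed, at most 10 in all, crops included, and the job is handed in when it is done.

```bash
ls; mkdir -p pics
cat > h.py <<'E'
import numpy as np, cv2
from scipy.spatial.transform import Rotation as R
from cell import bot, imaging
def T(c, o=None):
    M=np.eye(4)
    if 'hand_eye' in c:
        W=np.eye(4); W[:3,:3]=Rq(o['ee_rot']); W[:3,3]=o['tcp_pos']; return W@np.array(c['hand_eye'])
    M[:3,:3]=cv2.Rodrigues(np.array(c['rvec'],float))[0]; M[:3,3]=np.ravel(c['tvec']); return np.linalg.inv(M)
def Rq(q): return R.from_quat([q[1],q[2],q[3],q[0]]).as_matrix()
def w(M,p): return (M@np.r_[p,1])[:3]
def pix(c,M,p):
    q=np.array(c['mtx'])@(np.linalg.inv(M)@np.r_[p,1])[:3]; return (q[:2]/q[2]).round()
def snap(n): 
    o=bot.get_obs(); c=imaging.camera(n); return c,T(c,o)
E
python3 - <<'E'
from h import *
o=bot.get_obs(); print(o['t'],o['tcp_pos'],o['ee_rot'],o['width'])
for n in ('scene','top'):
    c,M=snap(n); cv2.imwrite(f'pics/{n}0.png',c['frame'])
    print(n,M[:3,3].round(3))
    for f,names in ((imaging.landmark_of,['cutter','hinge_point','knob_point','slot_plate','pin','pin_block','shaft_point','bowl','egg_stand','brush_jar']),(imaging.look_for,['pin','blade_arm'])):
        for k in names:
            for r in f(k,n): 
                p=w(M,r['at']); print(f.__name__,k,round(r['score'],2),p.round(3),pix(c,M,p))
E
```

```text
pics
0.0 [ 0.15547031 -0.52702924  0.2212999 ] [-1.11740558e-03  9.89735742e-01  1.42905246e-01 -5.19634939e-05] 1.0027683265565015
scene [ 1.057 -0.703  0.703]
call cutter 0.91 [0.662 0.035 0.005] [323. 252.]
call cutter 0.21 [ 0.439 -0.296  0.012] [177. 288.]
call hinge_point 0.84 [0.66  0.026 0.098] [322. 226.]
call knob_point 0.75 [0.436 0.01  0.1  ] [252. 202.]
call slot_plate 0.76 [0.619 0.124 0.134] [328. 194.]
call pin 0.91 [ 0.486 -0.194  0.003] [219. 275.]
call pin 0.8 [ 0.333 -0.344  0.002] [134. 285.]
call pin 0.77 [ 0.343 -0.215  0.005] [175. 258.]
call pin 0.66 [ 0.438 -0.294  0.014] [177. 287.]
call pin_block 0.73 [ 0.448 -0.311 -0.001] [175. 297.]
call shaft_point 0.56 [0.649 0.123 0.094] [337. 209.]
call shaft_point 0.53 [ 0.447 -0.311  0.001] [175. 296.]
call bowl 0.86 [0.41  0.347 0.003] [307. 181.]
call egg_stand 0.4 [0.662 0.036 0.002] [324. 253.]
call brush_jar 0.55 [ 0.689 -0.25  -0.001] [269. 326.]
call pin 0.89 [ 0.451 -0.303  0.1  ] [172. 264.]
call pin 0.89 [ 0.348 -0.348  0.119] [126. 252.]
call pin 0.86 [ 0.355 -0.221  0.111] [170. 229.]
call pin 0.69 [ 0
[... 385 characters left out ...]
9 -0.195  0.   ] [362. 222.]
call pin 0.67 [ 0.439 -0.295  0.005] [403. 241.]
call pin 0.61 [ 0.343 -0.217  0.   ] [373. 280.]
call pin_block 0.97 [ 0.448 -0.315 -0.002] [410. 237.]
call shaft_point 0.96 [0.653 0.127 0.097] [229. 151.]
call egg_stand 0.98 [ 0.578  0.272 -0.003] [176. 191.]
call brush_jar 0.68 [ 0.44  -0.295  0.008] [403. 240.]
call brush_jar 0.57 [ 0.692 -0.253  0.003] [381. 142.]
call pin 0.61 [ 0.343 -0.21   0.137] [386. 284.]
call pin 0.57 [ 0.437 -0.293  0.115] [418. 240.]
call pin 0.55 [ 0.333 -0.334  0.145] [445. 287.]
call pin 0.49 [ 0.489 -0.188  0.105] [369. 218.]
call blade_arm 0.94 [0.603 0.024 0.111] [275. 170.]
call blade_arm 0.42 [0.408 0.362 0.031] [134. 260.]
```

```bash
python3 -m jog --help 2>&1 | head -20
```

```text
invalid input: not JSON, or not a number
```

Run:
```python
import cv2
a=cv2.imread('pics/scene0.png'); cv2.imwrite('pics/c1.png',cv2.resize(a[190:330,90:290],(800,560),interpolation=cv2.INTER_CUBIC))
```

```text
(no output)
```

View pics/scene0.png

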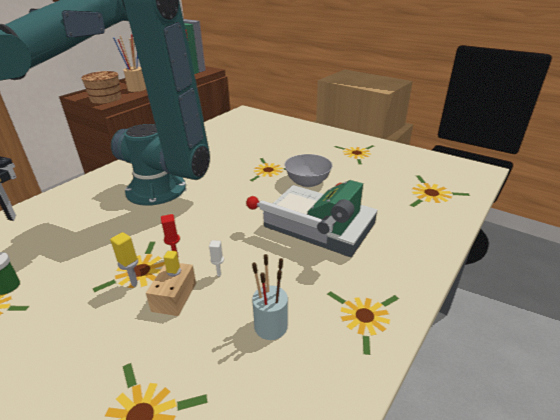

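View pics/c1.png

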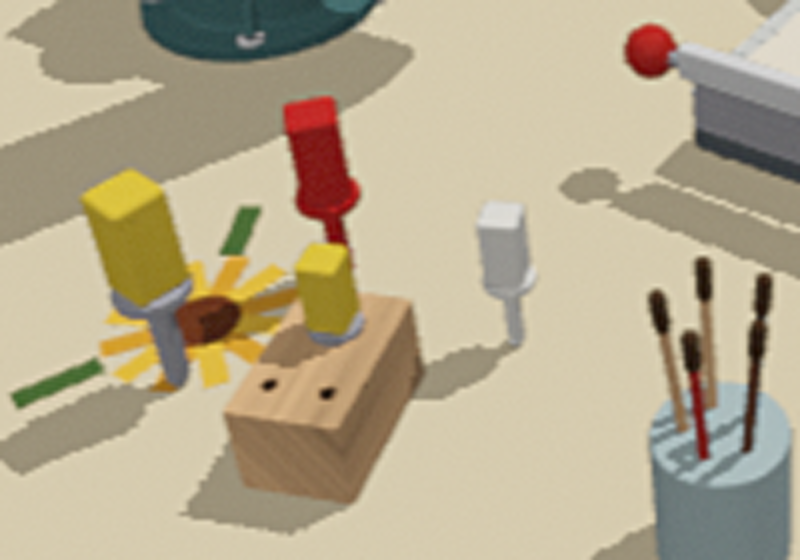

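View pics/top0.png

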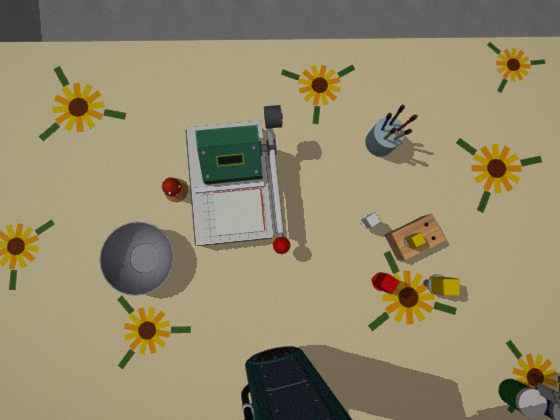

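Candidates for the pin, by scene pixels:
- large yellow pin, standing free at (125,250)
- small yellow pin in the beech block at (172,262)
- red pin at (170,229)
- white pin at (216,250)

The small yellow one in the block fits: it is neither red nor white, and it is the smaller of the two yellows. The enlarged crop confirms it. The arm is shut, with the knob at scene (252,202). First I go above the knob.

```bash
for i in 1 2 3 4; do :; done
python3 -m jog '[[0,0,0,0.84,-0.87,-0.06,1],[0,0,0,0.84,-0.87,-0.06,1],[0,0,0,0.84,-0.87,-0.06,1]]' 20
python3 -m jog '[[0,0,0,0.84,-0.87,-0.06,1],[0,0,0,0.84,-0.87,-0.06,1],[0,0,0,0.84,-0.87,-0.06,1]]'
python3 -m jog '[[0,0,0,0.84,-0.87,-0.06,1],[0,0,0,0.84,-0.87,-0.06,1],[0,0,0,0.84,-0.87,-0.06,1]]'
python3 -m jog '[[0,0,0,0.84,-0.87,-0.06,1],[0,0,0,0.84,-0.87,-0.06,1],[0,0,0,0.84,-0.87,-0.06,1]]'
python3 -m jog '[[0,0,0.1,0.6,-0.84,0,1],[0,0,0.1,0.6,-0.84,0,1],[0,0,0.1,0.6,-0.84,0,1],[0,0,0.1,0.6,-0.84,0,1],[0,0,0.1,0.6,-0.84,0,1]]'
cat >> h.py <<'E'
def rel(p,Rt=None,o=None):
    "shift (m) in present tool axes and turn (shares) to TCP target p, orientation Rt"
    o=o or bot.get_obs(); A=Rq(o['ee_rot'])
    s=A.T@(np.array(p)-o['tcp_pos']); t=R.from_matrix(A.T@Rt).as_rotvec() if Rt is not None else np.zeros(3)
    print('turn shares',(t/2).round(3),'shift shares',(s/0.1).round(3), 'shares in target axes', (Rt.T@(np.array(p)-o['tcp_pos'])/0.1).round(3) if Rt is not None else '')
def marks(n,names,f=imaging.landmark_of,mn=0.3):
    c,M=snap(n)
    for k in names:
        for r in f(k,n):
            if r['score']>mn: p=w(M,r['at']); print(n,k,round(r['score'],2),p.round(4),pix(c,M,p))
    return c,M
E
python3 - <<'E'
from h import *
o=bot.get_obs(); print(o['t'],o['tcp_pos'],Rq(o['ee_rot']).round(3),o['ft_force'])
c,M=marks('wrist',['knob_point','hinge_point','slot_plate','shaft_point','cutter']); cv2.imwrite('pics/w1.png',c['frame'])
c,M=marks('wrist',['knob_point','hinge_point','slot_plate','shaft_point','cutter'])
E
```

```text
t: 1.6
tcp_pos: [0.2128, -0.4177, 0.229]
ee_rot: [-0.0, 0.99, 0.144, 0.001]
ft_force: [-0.1, 0.4, -0.3]
width: 0.995
grasp_force: 0.0
t: 1.9
tcp_pos: [0.2687, -0.3103, 0.2352]
ee_rot: [0.0, 0.99, 0.144, 0.001]
ft_force: [-0.2, -0.4, -0.4]
width: 1.0
grasp_force: 0.0
t: 2.2
tcp_pos: [0.3245, -0.203, 0.2412]
ee_rot: [0.0, 0.989, 0.145, 0.001]
ft_force: [0.6, -1.5, 0.1]
width: 1.001
grasp_force: 0.0
t: 2.5
tcp_pos: [0.3805, -0.0956, 0.247]
ee_rot: [-0.0, 0.989, 0.145, 0.001]
ft_force: [0.4, -0.8, 0.3]
width: 0.998
grasp_force: 0.0
t: 3.0
tcp_pos: [0.413, -0.0014, 0.2464]
ee_rot: [0.0, 0.999, 0.044, -0.0]
ft_force: [0.1, -0.8, -0.5]
width: 1.001
grasp_force: 0.0
3.0 [ 0.41304243 -0.00144721  0.24644759] [[ 0.996  0.087 -0.   ]
 [ 0.087 -0.996 -0.001]
 [-0.     0.001 -1.   ]] [ 0.14466862 -0.80271588 -0.50915748]
wrist knob_point 0.95 [0.4344 0.0092 0.0935] [267. 173.]
wrist knob_point 0.83 [0.4369 0.0118 0.094 ] [263. 170.]
wrist shaft_point 0.66 [0.4355 0.0123 0.0983] [263. 172.]
```

```bash
python3 -m jog '[[0,0,0,0.235,-0.1,0,1],[0,0,0,0.235,-0.1,0.4,1],[0,0,0,0.235,-0.1,0.8,1],[0,0,0,0.235,-0.1,0.95,1],[0,0,0,0.235,-0.1,0.95,1]]'
python3 -m jog '[[0,0,0,0,0,0.2,1],[0,0,0,0,0,0.4,1],[0,0,0,0,0,0.57,1],[0,0,0,0,0,0.57,1]]'
python3 -m jog '[[0,0,0,0,0,0,-0.2],[0,0,0,0,0,0,-0.2],[0,0,0,0,0,0,-0.2],[0,0,0,0,0,0,-0.2],[0,0,0,0,0,0,-0.2],[0,0,0,0,0,0,-0.2],[0,0,0,0,0,0,-0.2],[0,0,0,0,0,0,-0.2]]' 8
```

```text
t: 4.1
tcp_pos: [0.4336, 0.0111, 0.1482]
ee_rot: [-0.0, 0.999, 0.043, -0.003]
ft_force: [0.1, -0.5, 1.0]
width: 1.001
grasp_force: 0.0
t: 4.5
tcp_pos: [0.4349, 0.0109, 0.0936]
ee_rot: [-0.0, 0.999, 0.043, -0.001]
ft_force: [0.5, 0.3, 0.2]
width: 1.0
grasp_force: 0.0
t: 5.3
tcp_pos: [0.4355, 0.0136, 0.0944]
ee_rot: [-0.003, 0.999, 0.044, -0.0]
ft_force: [-1.6, 8.1, 2.0]
width: 0.417
grasp_force: 8.0
```

```bash
python3 -m jog '[[0,0,0,0.006,-0.02,-0.159,-0.2],[0,0,0,0.022,-0.02,-0.318,-0.2],[0,0,0,0.05,-0.02,-0.475,-0.2],[0,0,0,0.089,-0.02,-0.63,-0.2],[0,0,0,0.138,-0.02,-0.782,-0.2],[0,0,0,0.197,-0.02,-0.93,-0.2]]'
python3 -m jog '[[0,0,0,0.081,0,-0.163,-0.2],[0,0,0,0.175,0,-0.32,-0.2],[0,0,0,0.281,0,-0.468,-0.2],[0,0,0,0.398,0,-0.607,-0.2],[0,0,0,0.527,0,-0.737,-0.2],[0,0,0,0.665,0,-0.856,-0.2],[0,0,0,0.812,0,-0.963,-0.2]]'
python3 -m jog '[[0,0,0,0.156,0,-0.096,-0.2],[0,0,0,0.317,0,-0.179,-0.2],[0,0,0,0.317,0,-0.179,-0.2]]'
python3 - <<'E'
from h import *
marks('scene',['knob_point'])
E
```

```text
t: 5.9
tcp_pos: [0.4549, 0.0152, 0.1876]
ee_rot: [-0.001, 0.999, 0.044, -0.001]
ft_force: [0.9, 1.3, -1.4]
width: 0.419
grasp_force: 8.0
t: 6.6
tcp_pos: [0.5365, 0.0217, 0.2843]
ee_rot: [-0.0, 0.999, 0.043, -0.0]
ft_force: [0.6, -0.1, -0.8]
width: 0.419
grasp_force: 8.0
t: 6.9
tcp_pos: [0.5694, 0.0244, 0.3022]
ee_rot: [0.0, 0.999, 0.044, 0.001]
ft_force: [0.4, 0.3, 1.0]
width: 0.419
grasp_force: 8.0
scene knob_point 0.86 [0.5684 0.0208 0.3086] [293. 144.]
```

```bash
python3 -m jog '[[0,0,0,0,0,0,1],[0,0,0,0,0,0,1],[0,0,0,0,0,0,1],[0,0,0,0,0,0,1],[0,0,0,-0.2,0,-0.4,1],[0,0,0,-0.5,0,-0.8,1],[0,0,0,-0.7,0,-0.9,1],[0,0,0,-0.7,0,-0.9,1]]'
python3 -m jog '[[0,0,0,-0.3,1,0.5,1],[0,0,0,-0.3,1,0.5,1],[0,0,0,-0.3,1,0.5,1],[0,0,0,-0.3,1,0.5,1]]'
python3 -m jog '[[0,0,0,-0.3,1,0.5,1],[0,0,0,-0.3,1,0.5,1],[0,0,0,-0.3,1,0.5,1]]'
python3 -m jog '[[0,0,-0.19,-0.3,1,0.4,1],[0,0,-0.19,-0.3,1,0.4,1],[0,0,-0.19,-0.3,1,0.4,1],[0,0,-0.19,-0.3,1,0.4,1],[0,0,-0.19,-0.3,1,0.4,1]]'
python3 - <<'E'
from h import *
o=bot.get_obs(); print(o['joints'])
marks('scene',['knob_point','slot_plate','pin'])
for i in range(2): c,M=marks('wrist',['pin','pin_block'])
marks('top',['slot_plate','shaft_point','hinge_point'])
cv2.imwrite('pics/w2.png',c['frame']); print(np.array(c['hand_eye']).round(3), pix(c,M,[0.4385,-0.2945,0.118]))
E
```

```text
t: 7.8
tcp_pos: [0.4968, 0.0182, 0.3963]
ee_rot: [0.001, 0.999, 0.043, 0.004]
ft_force: [1.0, 0.4, -0.6]
width: 0.994
grasp_force: 0.0
t: 8.2
tcp_pos: [0.4761, -0.0852, 0.3386]
ee_rot: [-0.001, 0.999, 0.042, -0.003]
ft_force: [-0.0, -0.3, -0.4]
width: 0.996
grasp_force: 0.0
t: 8.5
tcp_pos: [0.4551, -0.1875, 0.2892]
ee_rot: [-0.001, 0.999, 0.042, -0.002]
ft_force: [0.4, 0.8, 0.4]
width: 0.999
grasp_force: 0.0
t: 9.0
tcp_pos: [0.4355, -0.2873, 0.2524]
ee_rot: [-0.0, 0.973, 0.231, 0.001]
ft_force: [-0.2, 0.6, 0.2]
width: 1.002
grasp_force: 0.0
[-6.92883185e-01  1.95736640e-02  1.38273376e+00  1.47115407e-03
  1.73866576e+00  4.12517624e-01]
scene knob_point 0.68 [0.6129 0.023  0.3208] [309. 143.]
scene knob_point 0.38 [0.6578 0.028  0.0987] [322. 225.]
scene slot_plate 0.71 [ 4.476e-01 -3.101e-01  2.000e-04] [175. 296.]
scene slot_plate 0.49 [0.6191 0.1233 0.1331] [328. 194.]
scene pin 0.85 [ 0.3332 -0.3436  0.0036] [134. 284.]
scene pin 0.7 [ 0.3422 -0.2164  0.0047] [175. 258.]
scene pin 0.68 [ 0.4387 -0.2931  0.0156] [177. 286.]
scene pin 0.67 [ 0.4861 -0.1942  0.0025] [219. 275.]
sce
[... 189 characters left out ...]
028] [232. 104.]
wrist pin 0.63 [ 0.3348 -0.35    0.0005] [283. 258.]
wrist pin_block 0.8 [ 0.4469 -0.3128 -0.0056] [297. 176.]
wrist pin 0.94 [ 0.3485 -0.2204  0.0006] [202. 210.]
wrist pin 0.84 [ 0.3367 -0.3477  0.003 ] [282. 257.]
wrist pin 0.6 [ 0.4375 -0.294   0.0097] [281. 177.]
wrist pin 0.6 [ 0.4877 -0.1974 -0.0034] [230. 105.]
wrist pin_block 0.84 [ 0.4454 -0.3159 -0.0014] [299. 178.]
top slot_plate 0.74 [0.6199 0.1284 0.1372] [227. 161.]
top shaft_point 0.64 [0.6535 0.1249 0.0971] [230. 151.]
top hinge_point 0.81 [0.6573 0.0366 0.0941] [268. 149.]
[[ 0.    -0.962 -0.273  0.079]
 [ 1.     0.     0.     0.001]
 [-0.    -0.273  0.962 -0.162]
 [ 0.     0.     0.     1.   ]] [284. 198.]
```

View pics/w2.png

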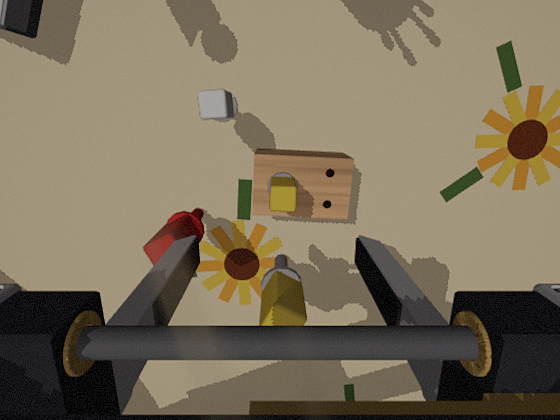

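```bash
python3 -m jog '[[0,0,0.013,-0.014,0.073,0.3,1],[0,0,0.013,-0.014,0.073,0.6,1],[0,0,0.013,-0.014,0.073,0.9,1],[0,0,0.013,-0.014,0.073,0.9,1],[0,0,0.013,-0.014,0.073,0.9,1]]'
python3 - <<'E'
from h import *
o=bot.get_obs(); print(o['tcp_pos'])
c,M=snap('wrist'); cv2.imwrite('pics/w3.png',c['frame'])
A=Rq(o['ee_rot'])
print([pix(c,M,np.array([.438,-.2945,.118])+A@np.r_[a,b,0]) for a,b in((.013,.013),(.013,-.013),(-.013,-.013),(-.013,.013))])
E
```

```text
t: 10.2
tcp_pos: [0.4362, -0.2956, 0.1618]
ee_rot: [-0.0, 0.976, 0.219, -0.0]
ft_force: [0.4, 0.0, 0.8]
width: 1.0
grasp_force: 0.0
[ 0.43620337 -0.29556954  0.16180881]
[array([294., 212.]), array([255., 212.]), array([256., 248.]), array([294., 248.])]
```

View pics/w3.png

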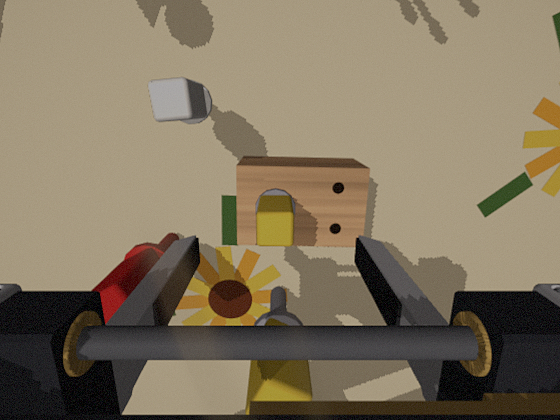

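```bash
python3 -m jog '[[0,0,0,0.02,0,0.3,1],[0,0,0,0.02,0,0.6,1],[0,0,0,0.02,0,0.64,1],[0,0,0,0.02,0,0.64,1]]'
python3 -m jog '[[0,0,0,0,0,0,-0.6],[0,0,0,0,0,0,-0.6],[0,0,0,0,0,0,-0.6],[0,0,0,0,0,0,-0.6],[0,0,0,0,0,0,-0.6],[0,0,0,0,0,0,-0.6],[0,0,0,0,0,0,-0.6],[0,0,0,0,0,0,-0.6]]' 30
python3 - <<'E'
from h import *
o=bot.get_obs(); print(o['tcp_pos'],o['ft_force'],o['ft_torque'],o['width']*94)
E
```

```text
t: 10.65
tcp_pos: [0.4385, -0.2951, 0.0988]
ee_rot: [0.0, 0.976, 0.219, 0.0]
ft_force: [0.7, -0.4, 0.4]
width: 0.998
grasp_force: 0.0
t: 11.45
tcp_pos: [0.4381, -0.2947, 0.0976]
ee_rot: [-0.0, 0.976, 0.219, -0.0]
ft_force: [-0.9, 1.1, -0.3]
width: 0.354
grasp_force: 0.0
[ 0.43807069 -0.29470941  0.09761477] [-0.91866636  1.06766305 -0.31233338] [-0.04410134  0.02320826  0.03801539] 33.23220267646615
```

```bash
python3 -m jog '[[0,0,0,0,0,0,-1],[0,0,0,0,0,0,-1],[0,0,0,0,0,0,-1],[0,0,0,0,0,0,-1]]' 40
python3 -m jog '[[0,0,0,0,0,-0.15,-1],[0,0,0,0,0,-0.3,-1],[0,0,0,0,0,-0.5,-1],[0,0,0,0,0,-0.75,-1],[0,0,0,0,0,-0.95,-1],[0,0,0,0,0,-0.95,-1]]'
python3 - <<'E'
from h import *
o=bot.get_obs(); print(o['tcp_pos'],o['ft_force'],o['ft_torque'],o['width']*94, o['joints'])
marks('scene',['pin'])
E
```

```text
t: 11.85
tcp_pos: [0.438, -0.2945, 0.0976]
ee_rot: [-0.0, 0.976, 0.219, -0.0]
ft_force: [-0.4, 1.4, 0.8]
width: 0.274
grasp_force: 40.0
t: 12.45
tcp_pos: [0.4398, -0.2962, 0.197]
ee_rot: [0.003, 0.976, 0.219, 0.003]
ft_force: [0.5, -0.4, -1.7]
width: 0.273
grasp_force: 40.0
[ 0.4398162  -0.29620234  0.19703001] [ 0.51650972 -0.37651803 -1.72053497] [ 0.02071859  0.03433207 -0.04132013] 25.689229330880384 [-6.99552428e-01  4.32947979e-02  1.46745740e+00 -1.39979400e-04
  1.62227194e+00  4.30460499e-01]
scene pin 0.74 [ 0.4431 -0.2981  0.1143] [170. 257.]
scene pin 0.72 [ 0.3417 -0.2131  0.0049] [176. 257.]
scene pin 0.6 [ 0.4847 -0.1957  0.0022] [218. 275.]
scene pin 0.56 [ 0.3284 -0.3432  0.0046] [133. 283.]
scene pin 0.32 [0.6616 0.0345 0.0028] [323. 253.]
```

```bash
python3 -m jog '[[0,0,0,0,0,-0.3,-1],[0,0,0,0,0,-0.6,-1],[0,0,0,0,0,-0.8,-1]]'
python3 -m jog '[[0,0,0,0.15,-0.28,0,-1],[0,0,0,0.33,-0.6,0,-1],[0,0,0,0.49,-0.92,0,-1]]'
python3 -m jog '[[0,0,0,0.15,-0.28,0,-1],[0,0,0,0.33,-0.6,0,-1],[0,0,0,0.49,-0.92,0,-1]]'
python3 -m jog '[[0,0,0,0.15,-0.28,0,-1],[0,0,0,0.33,-0.6,0,-1],[0,0,0,0.49,-0.92,0,-1]]'
python3 -m jog '[[0,0,0,0.15,-0.28,0,-1],[0,0,0,0.33,-0.6,0,-1],[0,0,0,0.49,-0.9,0,-1],[0,0,0,0.49,-0.9,0,-1]]'
cat >> h.py <<'E'
def slotR(yaw=np.radians(4.9),lean=np.radians(38)):
    x=np.array([np.cos(yaw)*np.cos(lean),np.sin(yaw)*np.cos(lean),np.sin(lean)])  # up slope
    y=-np.array([-np.sin(yaw),np.cos(yaw),0]); return np.c_[x,y,np.cross(x,y)]
E
python3 - <<'E'
from h import *
o=bot.get_obs(); print(o['tcp_pos'],o['joints']); print(slotR().round(3))
rel([.532,.1186,.249],slotR())
E
```

```text
t: 12.85
tcp_pos: [0.438, -0.2946, 0.2727]
ee_rot: [-0.0, 0.976, 0.219, -0.0]
ft_force: [0.0, -0.2, -1.8]
width: 0.275
grasp_force: 40.0
t: 13.15
tcp_pos: [0.4427, -0.1895, 0.2706]
ee_rot: [-0.001, 0.976, 0.218, -0.001]
ft_force: [0.0, 0.5, -0.6]
width: 0.274
grasp_force: 40.0
t: 13.45
tcp_pos: [0.4476, -0.085, 0.2705]
ee_rot: [-0.001, 0.976, 0.218, -0.001]
ft_force: [0.9, 0.1, -1.2]
width: 0.272
grasp_force: 40.0
t: 13.75
tcp_pos: [0.4526, 0.019, 0.2706]
ee_rot: [-0.0, 0.976, 0.218, -0.001]
ft_force: [0.9, 0.6, -0.8]
width: 0.274
grasp_force: 40.0
t: 14.15
tcp_pos: [0.4583, 0.1232, 0.2704]
ee_rot: [-0.001, 0.975, 0.221, -0.002]
ft_force: [-0.3, -0.2, -1.3]
width: 0.275
grasp_force: 40.0
[0.45832939 0.12318226 0.27038045] [ 1.41896532e-01 -8.35041175e-02  1.44768061e+00  1.61486589e-03
  1.78111698e+00  1.26658953e+00]
[[ 0.785  0.085  0.613]
 [ 0.067 -0.996  0.053]
 [ 0.616 -0.    -0.788]]
turn shares [-0.061  0.33   0.173] shift shares [0.645 0.36  0.211] shares in target axes [0.444 0.109 0.618]
```

```bash
python3 -m jog '[[-0.012,0.066,0.035,0.1,0.05,0,-1],[-0.024,0.132,0.07,0.2,0.1,0,-1],[-0.037,0.2,0.105,0.35,0.2,0,-1],[-0.05,0.265,0.14,0.5,0.3,0.1,-1],[-0.061,0.33,0.173,0.645,0.36,0.211,-1],[-0.061,0.33,0.173,0.645,0.36,0.211,-1],[-0.061,0.33,0.173,0.645,0.36,0.211,-1],[-0.061,0.33,0.173,0.645,0.36,0.211,-1]]'
python3 - <<'E'
from h import *
o=bot.get_obs(); print(o['joints'])
rel([.532,.1186,.249],slotR())
for i in range(3): c,M=marks('wrist',['slot_plate','shaft_point','hinge_point','pin'])
marks('wrist',['pin'],imaging.look_for)
cv2.imwrite('pics/w4.png',c['frame'])
print(pix(c,M,[.6227,.1264,.133]),pix(c,M,o['tcp_pos']+Rq(o['ee_rot'])@[0,0,.0876]))
np.savez('w4.npz',M=M,K=c['mtx'])
E
```

```text
t: 14.95
tcp_pos: [0.5342, 0.1146, 0.2543]
ee_rot: [-0.012, 0.944, 0.039, 0.328]
ft_force: [0.4, -1.0, -0.9]
width: 0.272
grasp_force: 40.0
[ 0.12592823 -0.38747287  1.862469   -0.03567841  0.99768695  1.62385597]
turn shares [ 0.002 -0.003 -0.001] shift shares [-0.048 -0.042  0.03 ] shares in target axes [-0.047 -0.042  0.031]
wrist slot_plate 0.56 [0.6251 0.1204 0.1356] [277. 197.]
wrist hinge_point 0.66 [0.6592 0.0246 0.0929] [362. 192.]
wrist hinge_point 0.43 [ 6.595e-01  3.660e-02 -2.000e-04] [337. 218.]
wrist pin 0.63 [0.5898 0.118  0.1841] [276. 213.]
wrist slot_plate 0.84 [0.6259 0.1232 0.1342] [274. 196.]
wrist hinge_point 0.98 [0.6579 0.0324 0.0939] [355. 191.]
wrist pin 0.64 [0.5851 0.1177 0.1826] [277. 218.]
wrist slot_plate 0.89 [0.622  0.1213 0.1352] [276. 198.]
wrist hinge_point 0.93 [0.6579 0.0301 0.0913] [357. 190.]
wrist pin 0.86 [0.5858 0.1192 0.1796] [275. 217.]
wrist pin 0.82 [0.5275 0.1154 0.2644] [273. 267.]
[271. 198.] [276. 211.]
```

View pics/w4.png

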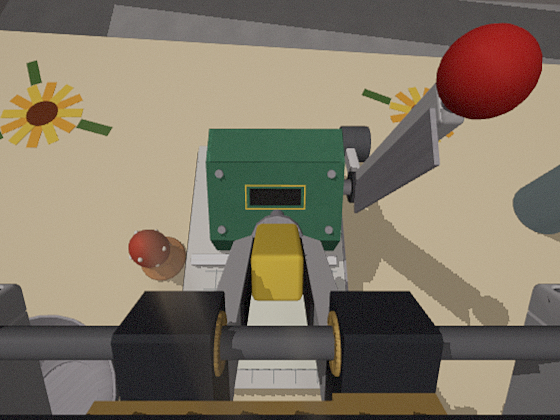

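```bash
cat > s.py <<'E'
from h import *
def slot(c,M,o):
    K=np.array(c['mtx']); a=c['frame'][150:250,220:330]
    hsv=cv2.cvtColor(a,cv2.COLOR_BGR2HSV); m=cv2.inRange(hsv,(20,100,90),(35,255,255)); m[66:]=0
    ys,xs=np.nonzero(m); u=np.array([(xs.min()+xs.max())/2+220,(ys.min()+ys.max())/2+150]); 
    Rs=slotR(); n=-Rs[:,2]; P0=np.array([.6231,.1255,.1328])
    q=[[xs.min()+220,u[1]],[xs.max()+220,u[1]],[u[0],ys.min()+150],[u[0],ys.max()+150],u]
    P=[]
    for p in q:
        d=M[:3,:3]@np.linalg.solve(K,np.r_[p,1]); t=n@(P0-M[:3,3])/(n@d); P.append(M[:3,3]+t*d)
    print('len,wid',np.linalg.norm(P[0]-P[1]),np.linalg.norm(P[2]-P[3]),'centre',P[4].round(4),u)
    tip=o['tcp_pos']+Rq(o['ee_rot'])@[0,0,.0876]
    print('tip->slot in slot tool axes (mm)',(Rs.T@(P[4]-tip)*1000).round(1),'tip pix',pix(c,M,tip))
    rel(o['tcp_pos'],Rs,o)
E
python3 - <<'E'
from s import *
o=bot.get_obs(); c,M=snap('wrist'); print(o['tcp_pos']); slot(c,M,o)
cv2.imwrite('pics/w5.png',cv2.resize(c['frame'][170:250,220:330],(770,560),interpolation=cv2.INTER_CUBIC))
E
```

```text
[0.53287707 0.11486753 0.25151007]
len,wid 0.06008464399803539 0.02582753819258512 centre [0.6239 0.1226 0.1332] [275.  196.5]
tip->slot in slot tool axes (mm) [-1.2 -0.3 61.8] tip pix [275. 214.]
turn shares [ 0.002 -0.002 -0.001] shift shares [0. 0. 0.] shares in target axes [0. 0. 0.]
```

View pics/w5.png

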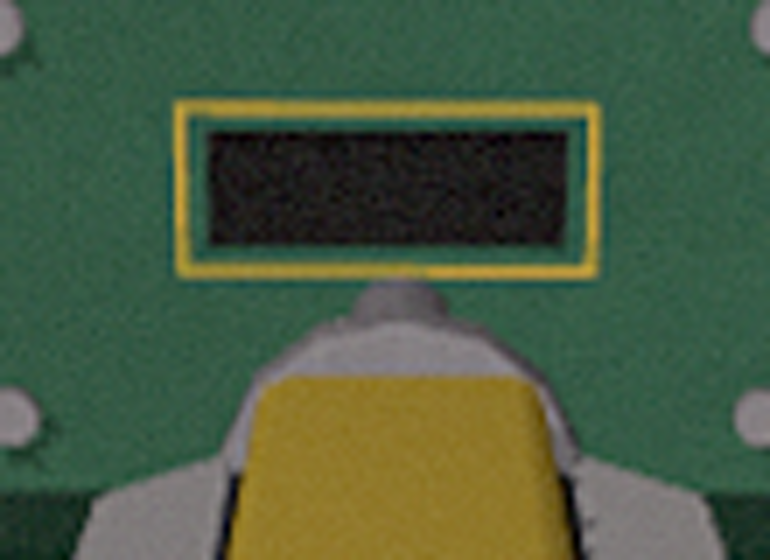

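```bash
python3 -m jog '[[0.002,-0.002,-0.001,-0.012,-0.08,0.2,-1],[0.002,-0.002,-0.001,-0.012,-0.16,0.4,-1],[0.002,-0.002,-0.001,-0.012,-0.165,0.54,-1],[0.002,-0.002,-0.001,-0.012,-0.165,0.54,-1],[0.002,-0.002,-0.001,-0.012,-0.165,0.54,-1]]'
python3 - <<'E'
from s import *
o=bot.get_obs(); c,M=snap('wrist'); print(o['tcp_pos'],o['ft_force'])
rel(np.array([.6239,.1226,.1332])-slotR()[:,2]*.0876,slotR(),o)
P=np.array([.6239,.1226,.1332]);S=slotR()
print([pix(c,M,P+S@[a,b,0]) for a,b in((.009,.026),(.009,-.026),(-.009,-.026),(-.009,.026))],pix(c,M,o['tcp_pos']+S@[0,0,.0876]))
cv2.imwrite('pics/w6.png',cv2.resize(c['frame'][120:240,200:360],(800,600),interpolation=cv2.INTER_CUBIC))
E
```

```text
t: 16.35
tcp_pos: [0.564, 0.1336, 0.2082]
ee_rot: [-0.014, 0.945, 0.04, 0.325]
ft_force: [-0.0, -0.2, -0.3]
width: 0.275
grasp_force: 40.0
[0.56401032 0.1336401  0.20823627] [-0.02057256 -0.16791058 -0.33593456]
turn shares [ 0.  0. -0.] shift shares [0.001 0.161 0.077] shares in target axes [0.001 0.161 0.077]
[array([326., 201.]), array([263., 201.]), array([264., 221.]), array([325., 221.])] [275. 214.]
```

View pics/w6.png

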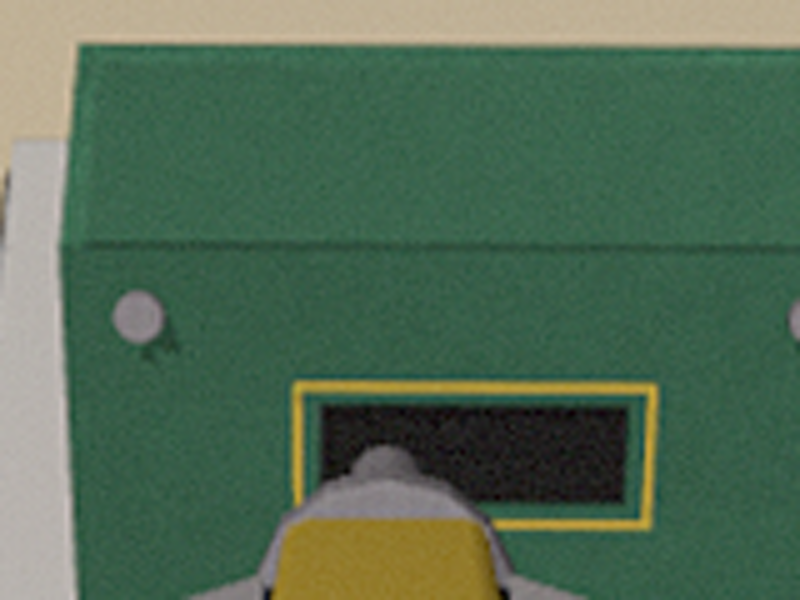

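```bash
python3 -m jog '[[0,0,0,0,0,0.04,-1],[0,0,0,0,0,0.08,-1],[0,0,0,0,0,0.12,-1],[0,0,0,0,0,0.16,-1],[0,0,0,0,0,0.2,-1],[0,0,0,0,0,0.22,-1],[0,0,0,0,0,0.22,-1]]'
cat > f.py <<'E'
from h import *
o=bot.get_obs(); S=slotR(); f=S.T@np.array(o['ft_force']); 
P=np.array([.6239,.1226,.1332]); t=S.T@(o['tcp_pos']+Rq(o['ee_rot'])@[0,0,.0876]-P)*1000
print(round(o['t'],2),'tip in slot axes mm',t.round(1),'force tool axes',f.round(1),'tq',(S.T@np.array(o['ft_torque'])).round(2),'w',round(o['width'],3))
E
python3 f.py
```

```text
t: 17.1
tcp_pos: [0.5775, 0.135, 0.1904]
ee_rot: [-0.014, 0.945, 0.04, 0.325]
ft_force: [0.2, -1.2, -1.8]
width: 0.272
grasp_force: 40.0
17.1 tip in slot axes mm [ -0.4 -16.3  14.7] force tool axes [-1.   1.2  1.4] tq [-0.06 -0.42  0.03] w 0.272
```

```bash
python3 -m jog '[[0,0,0,0,0,0.02,-1],[0,0,0,0,0,0.04,-1],[0,0,0,0,0,0.06,-1],[0,0,0,0,0,0.06,-1],[0,0,0,0,0,0.06,-1]]'
python3 f.py
```

```text
t: 17.6
tcp_pos: [0.5808, 0.1354, 0.1874]
ee_rot: [-0.014, 0.945, 0.04, 0.325]
ft_force: [-8.4, -0.4, 6.9]
width: 0.275
grasp_force: 40.0
17.6 tip in slot axes mm [  0.4 -16.3  19.1] force tool axes [ -2.3  -0.4 -10.6] tq [-0.11 -1.12  0.01] w 0.275
```

```bash
python3 -m jog '[[0,0,0,0,0.015,0,-1],[0,0,0,0,0.03,0,-1],[0,0,0,0,0.045,0,-1],[0,0,0,0,0.06,0,-1],[0,0,0,0,0.06,0,-1]]' >/dev/null; python3 f.py
python3 -m jog '[[0,0,0,0,0.015,0,-1],[0,0,0,0,0.03,0,-1],[0,0,0,0,0.045,0,-1],[0,0,0,0,0.06,0,-1],[0,0,0,0,0.06,0,-1]]' >/dev/null; python3 f.py
```

```text
18.1 tip in slot axes mm [  1.3 -12.8  19. ] force tool axes [-1.7 -4.7 -7.2] tq [ 1.35 -0.79  0.02] w 0.272
18.6 tip in slot axes mm [ 1.9 -6.8 18.9] force tool axes [-1.5 -4.8 -6. ] tq [ 1.36 -0.56  0.03] w 0.277
```

```bash
python3 -m jog '[[0,0,0,-0.015,0.015,0,-1],[0,0,0,-0.015,0.03,0,-1],[0,0,0,-0.015,0.045,0,-1],[0,0,0,-0.015,0.045,0,-1]]' >/dev/null; python3 f.py
python3 -m jog '[[0,0,0,0,0.015,0,-1],[0,0,0,0,0.03,0,-1],[0,0,0,0,0.045,0,-1],[0,0,0,0,0.045,0,-1]]' >/dev/null; python3 f.py
```

```text
19.0 tip in slot axes mm [-2.2  0.9 20.7] force tool axes [-0.7 -0.3  0.4] tq [ 0.11 -0.41 -0.02] w 0.276
19.4 tip in slot axes mm [-2.   4.3 20.5] force tool axes [-1.6 -2.8  1.9] tq [ 0.85 -0.44  0.03] w 0.276
```

```bash
python3 -m jog '[[0,0,0,0.005,-0.015,0,-1],[0,0,0,0.005,-0.02,0.02,-1],[0,0,0,0.005,-0.02,0.04,-1],[0,0,0,0.005,-0.02,0.04,-1]]' >/dev/null; python3 f.py
```

```text
19.8 tip in slot axes mm [-0.4  2.6 24.2] force tool axes [-0.6 -1.2  1. ] tq [ 0.26 -0.33  0.02] w 0.277
```

```bash
python3 -m jog '[[0,0,0,0,-0.005,0.03,-1],[0,0,0,0,-0.005,0.06,-1],[0,0,0,0,-0.005,0.09,-1],[0,0,0,0,-0.005,0.12,-1],[0,0,0,0,-0.005,0.12,-1]]' >/dev/null; python3 f.py
```

```text
20.3 tip in slot axes mm [-0.7  2.  36.7] force tool axes [ 0.8 -2.7  3.8] tq [0.61 0.04 0.04] w 0.275
```

```bash
python3 -m jog '[[0,0,0,0,-0.005,0.03,-1],[0,0,0,0,-0.005,0.06,-1],[0,0,0,0,-0.005,0.09,-1],[0,0,0,0,-0.005,0.12,-1],[0,0,0,0,-0.005,0.12,-1]]' >/dev/null; python3 f.py
python3 -m jog '[[0,0,0,0,0,0.015,-1],[0,0,0,0,0,0.03,-1],[0,0,0,0,0,0.045,-1],[0,0,0,0,0,0.045,-1]]' >/dev/null; python3 f.py
```

```text
20.8 tip in slot axes mm [-0.9  1.8 48.7] force tool axes [ 1.2 -1.7  3.8] tq [ 0.35 -0.03  0.08] w 0.276
21.2 tip in slot axes mm [-0.9  1.8 52.6] force tool axes [-0.8 -1.5 -1.7] tq [ 0.26 -0.44 -0.08] w 0.278
```

Nearly or just seated; press a little to confirm the stop.

```bash
python3 -m jog '[[0,0,0,0,0,0.01,-1],[0,0,0,0,0,0.02,-1],[0,0,0,0,0,0.02,-1],[0,0,0,0,0,0.02,-1]]' >/dev/null; python3 f.py
```

```text
21.6 tip in slot axes mm [-0.9  1.8 52.7] force tool axes [ -5.3  -1.6 -20.2] tq [ 0.13 -1.52  0.01] w 0.273
```

```bash
python3 -m jog '[[0,0,0,0,0,-0.018,-1],[0,0,0,0,0,-0.018,0.1],[0,0,0,0,0,-0.018,0.2],[0,0,0,0,0,-0.018,0.2],[0,0,0,0,0,-0.018,0.2],[0,0,0,0,0,-0.018,0.2],[0,0,0,0,0,-0.018,0.2]]'; python3 f.py
python3 -m jog '[[0,0,0,0,0,-0.1,0.2],[0,0,0,0,0,-0.3,0.2],[0,0,0,0,0,-0.6,0.2],[0,0,0,0,0,-0.95,0.2],[0,0,0,0,0,-0.95,0.2]]'
python3 -m jog '[[0,0,0,0,0,-0.3,0.2],[0,0,0,0,0,-0.5,0.2],[0,0,0,0,0,-0.5,0.2]]'
python3 - <<'E'
from h import *
o=bot.get_obs()
c,M=marks('scene',['knob_point','pin','egg_stand','bowl','brush_jar']); a=c['frame'][110:290,230:390]
c,M=snap('wrist'); b=c['frame']
cv2.imwrite('pics/end.png',np.hstack([cv2.resize(a,(373,420)),b[:, 60:480]]))
E
```

```text
t: 22.3
tcp_pos: [0.602, 0.119, 0.1598]
ee_rot: [-0.014, 0.945, 0.04, 0.325]
ft_force: [0.7, 0.4, 0.8]
width: 0.6
grasp_force: 0.0
22.3 tip in slot axes mm [-1.   1.8 53. ] force tool axes [ 1.  -0.3 -0.1] tq [-0.   -0.23 -0.  ] w 0.6
t: 22.8
tcp_pos: [0.5444, 0.1144, 0.2421]
ee_rot: [-0.014, 0.943, 0.04, 0.331]
ft_force: [0.6, 0.2, 1.2]
width: 0.6
grasp_force: 0.0
t: 23.1
tcp_pos: [0.5135, 0.1116, 0.2775]
ee_rot: [-0.014, 0.944, 0.04, 0.328]
ft_force: [0.7, 0.0, 0.3]
width: 0.599
grasp_force: 0.0
scene knob_point 0.91 [0.6141 0.0229 0.3202] [309. 144.]
scene pin 0.84 [ 0.3317 -0.343   0.0053] [134. 283.]
scene pin 0.73 [ 0.3454 -0.2128  0.0051] [177. 258.]
scene pin 0.69 [ 0.4855 -0.1962  0.0017] [219. 275.]
scene bowl 0.71 [0.4069 0.3492 0.004 ] [306. 180.]
scene brush_jar 0.92 [ 6.939e-01 -2.503e-01  6.000e-04] [271. 327.]
```

View pics/end.png

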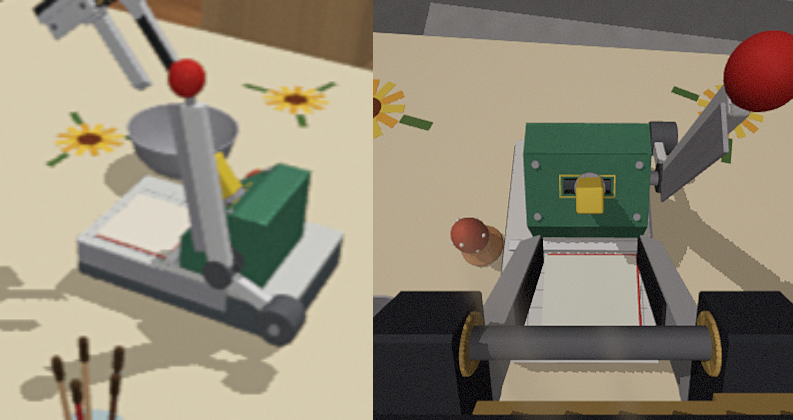

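The blade arm stands open. The pin sits in the slot with its flange on the plate (wrist view, right half, about (589,195)), and the bowl, egg and jar are where they were. The gripper is clear of everything.

```bash
python3 -c "
from cell import bot
print(bot.hand_in())"
```

```text
the job is handed in; nothing more can be done
None
```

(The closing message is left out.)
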